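Refill the coffee pod rack

ROBOT

A 7-joint arm with a two-finger parallel gripper is mounted at the origin on the work surface. World frame = base frame: x ahead of the robot, y to its left, z up, the work surface at z = 0. Lengths are in m, angles in rad, forces in N, time in s.
With the tool pointing down it reaches from about 0.35 to 0.9 m from the base axis. Payload 7.2 kg.
Tool frame: the origin (TCP) lies between the finger pads; the fingertips stand 14 mm ahead of it and the grasp point (between the pads) lies 5 mm behind it; z points along the fingers, y is the line along which they close (so a half turn about z gives the same grasp; the last joint's range is limited). The gripper opens to 85 mm and grips with 20 to 120 N. Pads are 22 mm wide; open, the fingers measure 114 mm over their backs; the gripper's body (76 mm by 85 mm) begins 54 mm behind the grasp point. The pads swing forward as they close: fully open they stand 13 mm farther back than shut.
Start: joints at [1.222, 0.411, -0.013, 1.596, 0.006, 1.134, -0.082], TCP at [0.173, -0.601, 0.245] pointing down, gripper open.
Joint ranges: [-2.95, 2.95], [-0.29, 1.99], [-1.47, 1.44], [0.14, 2.54], [-1.03, 4.17], [0.13, 1.85], [-2.86, 2.86]. Speed limits (rad/s): [2.39, 2.39, 3.01, 3.01, 3.14, 3.14, 3.14].

INTERFACE

Orientations are given as a 3x3 rotation matrix whose columns are the frame's x, y, z axes.
In Python, from bench import manip gives the robot as it stands.
- The arm moves only by the tool arm_command, never from a script. Its argument "motion" is a list of rows, each a list of 3 entries, a list of its own where there are three numbers: the shift along the tool's x, y, z in m, then the turn, a rotation vector about the tool's x, y, z in units of 5 degrees (1.0 is 5 degrees), then the closure, from 0 (fully open) to 1 (shut). In form: [[[dx, dy, dz], [rx, ry, rz], jaw], ...]. A call has 1 to 10 rows; each row is the pose to reach, as a shift and turn from the pose commanded when the call began, along the tool's axes at that moment; what a row does not reach only later rows make up. A row lasts 1/10 s, in which the tool goes at most 50 mm and 8.59 degrees, less where a joint would pass 70% of its speed; a pose out of reach is approached as far as the arm can. A call with a gripper value outside its range is refused whole. The fingers move at their own pace and stop on an object; the grip force is fixed at half the most. Time passes only in rows, so rows that repeat a pose let the fingers close. It gives the time, the measured TCP pose, the force, the opening and the grip force at its end, in the units of the state.
- manip.get_state(): the state, without advancing time (a new reading comes with each control period).
- manip.snapshot(name): name is "scene" or "top" or "wrist"; returns a dict with "img" (400x640x3 uint8, red, green, blue), "mtx" (3x3 intrinsics, pixels), "world_from_camera" (4x4, takes a point from camera to world coordinates). Camera axes: x right, y down, z forward; pixel columns grow to the right and rows downward; lengths in m; the calibration is good to about 2 mm. A picture is of the moment at which its call begins. There is no depth.
- manip.job_done(): hands the job in; it is judged then, once.
Trained networks look in a picture, given as the dict that the camera call returned (one of the last four; its "shot" number tells which), for a name from the list of things; names that differ only in an ending like _2 or _b are one class to them, and where a whole thing is asked for, a point or a joint stands for the part that bears it (a point fixed in the world has none). Each returns a list of dicts, best first, with "score" (0 to 1); they miss things now and then, are a little off and sometimes report something else, mostly with a low value. They report only what shows in the picture. A call takes as long as a camera call.
- manip.recognise(picture, query): "point" ([row, column] in pixels, amid what is visible of it).
- manip.outline_of(picture, query): "region" (400x640 bool, what is visible of it) and "point" ([row, column] in pixels, amid what is visible of it).
The state is a dict: "time_s": time; "qpos": joint angles; "qvel": joint speeds; "effort": joint torques, N m; "ee_pos": TCP position; "eef_rot": TCP orientation; "ft_force": force on the tool from outside, world axes, zero at the start; "torque": the same for the moment, N m; "gripper_width": finger opening in m; "gripper_force": force on a finger pad.
Only numpy, scipy, OpenCV 4.12 (cv2) and the standard library are available. Lean on these libraries where they do the work, as an engineer would, in place of code of your own. Each camera call takes 0.05 s, during which the arm holds its last target. There are 200 camera calls.

TASK

Fill every empty pocket of the sloping coffee-pod rack with a spare pod from the worktop, each pushed or set fully home with its lid outwards, leaving the pods already in the rack where they are and the left-over spare standing on the worktop. Then press the red refill plunger on the stand all the way down once the rack is full, and let it spring back up. Do not knock any pod over or shift the jars, cup and other things around.

Things in the scene. Friction and masses are not known exactly. Their poses are not given: they have to be found in the camera images.
- pod_a: Coffee pod, one of seven alike: white upright cylinder 40 mm in diameter and 52 mm tall with a terracotta band and a copper and brass lid, 20 to 45 g; foot chamfered to 36 mm over the lowest 5 mm. Origin at the centre of its underside, z along its axis towards the lid. Starts in one of the rack's pockets; leave it there.
- pod_b: Coffee pod, one of seven alike: white upright cylinder 40 mm in diameter and 52 mm tall with a terracotta band and a copper and brass lid, 20 to 45 g; foot chamfered to 36 mm over the lowest 5 mm. Origin at the centre of its underside, z along its axis towards the lid. Starts in one of the rack's pockets; leave it there.
- pod_c: Coffee pod, one of seven alike: white upright cylinder 40 mm in diameter and 52 mm tall with a terracotta band and a copper and brass lid, 20 to 45 g; foot chamfered to 36 mm over the lowest 5 mm. Origin at the centre of its underside, z along its axis towards the lid. Starts in one of the rack's pockets; leave it there.
- pod_d: Coffee pod, one of seven alike: white upright cylinder 40 mm in diameter and 52 mm tall with a terracotta band and a copper and brass lid, 20 to 45 g; foot chamfered to 36 mm over the lowest 5 mm. Origin at the centre of its underside, z along its axis towards the lid. A spare: starts standing upright on the worktop among the jars and mug.
- pod_e: Coffee pod, one of seven alike: white upright cylinder 40 mm in diameter and 52 mm tall with a terracotta band and a copper and brass lid, 20 to 45 g; foot chamfered to 36 mm over the lowest 5 mm. Origin at the centre of its underside, z along its axis towards the lid. A spare: starts standing upright on the worktop among the jars and mug.
- pod_f: Coffee pod, one of seven alike: white upright cylinder 40 mm in diameter and 52 mm tall with a terracotta band and a copper and brass lid, 20 to 45 g; foot chamfered to 36 mm over the lowest 5 mm. Origin at the centre of its underside, z along its axis towards the lid. A spare: starts standing upright on the worktop among the jars and mug.
- pod_g: Coffee pod, one of seven alike: white upright cylinder 40 mm in diameter and 52 mm tall with a terracotta band and a copper and brass lid, 20 to 45 g; foot chamfered to 36 mm over the lowest 5 mm. Origin at the centre of its underside, z along its axis towards the lid. A spare: starts standing upright on the worktop among the jars and mug.
- pocket_1 (a point): Floor centre of pocket 1 of the pod rack (lower row, nearer the robot; left seen from the robot). Square, 44 x 44 mm, 24 mm deep. z: the board's outward normal, leaning 25 degrees from vertical towards the robot; x up the slope; y left along the row. A seated pod's origin is within 3 mm of this point, its axis along z; 28 mm of it stands out of the board.
- pocket_2 (a point): Floor centre of pocket 2 of the pod rack (lower row, nearer the robot; middle seen from the robot). Square, 44 x 44 mm, 24 mm deep. z: the board's outward normal, leaning 25 degrees from vertical towards the robot; x up the slope; y left along the row. A seated pod's origin is within 3 mm of this point, its axis along z; 28 mm of it stands out of the board.
- pocket_3 (a point): Floor centre of pocket 3 of the pod rack (lower row, nearer the robot; right seen from the robot). Square, 44 x 44 mm, 24 mm deep. z: the board's outward normal, leaning 25 degrees from vertical towards the robot; x up the slope; y left along the row. A seated pod's origin is within 3 mm of this point, its axis along z; 28 mm of it stands out of the board.
- pocket_4 (a point): Floor centre of pocket 4 of the pod rack (upper row; left seen from the robot). Square, 44 x 44 mm, 24 mm deep. z: the board's outward normal, leaning 25 degrees from vertical towards the robot; x up the slope; y left along the row. A seated pod's origin is within 3 mm of this point, its axis along z; 28 mm of it stands out of the board.
- pocket_5 (a point): Floor centre of pocket 5 of the pod rack (upper row; middle seen from the robot). Square, 44 x 44 mm, 24 mm deep. z: the board's outward normal, leaning 25 degrees from vertical towards the robot; x up the slope; y left along the row. A seated pod's origin is within 3 mm of this point, its axis along z; 28 mm of it stands out of the board.
- pocket_6 (a point): Floor centre of pocket 6 of the pod rack (upper row; right seen from the robot). Square, 44 x 44 mm, 24 mm deep. z: the board's outward normal, leaning 25 degrees from vertical towards the robot; x up the slope; y left along the row. A seated pod's origin is within 3 mm of this point, its axis along z; 28 mm of it stands out of the board.
- rack: Light wood board of the pod rack, 144 mm along the slope x 214 mm wide x 30 mm thick, sloping 25 degrees down towards the robot on a dark fixed stand, with six pockets in two rows of three, 70 mm apart both ways. Origin: centre of its underside, 50 mm above the worktop. Axes as the pockets'. It does not move in a run. Which pockets are empty varies.
- plunger_top (a point): Centre of the top of the red refill plunger, 30 mm in diameter, on a dark pillar (50 mm square, 55 mm tall) at the right end of the pod stand; z up. It moves down with the plunger: straight down 14 mm to its stop, and a spring brings it back up.
- plunger (a joint): Travel of the refill plunger in m: 0 is up (at rest), 0.014 fully down; needs about 9 N at the end of its stroke.
- sugar_jar: Glass sugar jar with a wooden cap, 60 mm in diameter, 105 mm tall. Stands loose; not to be disturbed. Origin at the centre of its underside, z up.
- mug: Blue ceramic cup, 68 mm across the rim, 80 mm tall. Stands loose; not to be disturbed. Origin at the centre of its underside, z up.
- honey_jar: Amber jar with a yellow cap, 58 mm in diameter, 78 mm tall. Stands loose; not to be disturbed. Origin at the centre of its underside, z up.
- syrup: Green syrup bottle, 62 mm in diameter, 210 mm tall, behind the stand. Stands loose; not to be disturbed. Origin at the centre of its underside, z up.
- tea_tin: Green tea tin, 72 mm in diameter, 95 mm tall, behind the stand. Stands loose; not to be disturbed. Origin at the centre of its underside, z up.
- bowl: White bowl, 110 mm across, 45 mm tall, right of the stand. Stands loose; not to be disturbed. Origin at the centre of its underside, z up.
- teaspoon: Teaspoon, 150 mm long, lying in front of the stand; not to be disturbed. Origin at its underside, x along it towards the bowl of the spoon.

How it is judged:
On the way, in this order (a step that is already met when the one before it is completed fails the run):
1. all six pockets hold a pod, fully home, and the fingers have let go (((distance between pod_a and pocket_1 below 0.008 m and angle between the z axis of pod_a and the z axis of pocket_1, either way round below 0.25 rad) or (distance between pod_b and pocket_1 below 0.008 m and angle between the z axis of pod_b and the z axis of pocket_1, either way round below 0.25 rad) or (distance between pod_c and pocket_1 below 0.008 m and angle between the z axis of pod_c and the z axis of pocket_1, either way round below 0.25 rad) or (distance between pod_d and pocket_1 below 0.008 m and angle between the z axis of pod_d and the z axis of pocket_1, either way round below 0.25 rad) or (distance between pod_e and pocket_1 below 0.008 m and angle between the z axis of pod_e and the z axis of pocket_1, either way round below 0.25 rad) or (distance between pod_f and pocket_1 below 0.008 m and angle between the z axis of pod_f and the z axis of pocket_1, either way round below 0.25 rad) or (distance between pod_g and pocket_1 below 0.008 m and angle between the z axis of pod_g and the z axis of pocket_1, either way round below 0.25 rad)) and ((distance between pod_a and pocket_2 below 0.008 m and angle between the z axis of pod_a and the z axis of pocket_2, either way round below 0.25 rad) or (distance between pod_b and pocket_2 below 0.008 m and angle between the z axis of pod_b and the z axis of pocket_2, either way round below 0.25 rad) or (distance between pod_c and pocket_2 below 0.008 m and angle between the z axis of pod_c and the z axis of pocket_2, either way round below 0.25 rad) or (distance between pod_d and pocket_2 below 0.008 m and angle between the z axis of pod_d and the z axis of pocket_2, either way round below 0.25 rad) or (distance between pod_e and pocket_2 below 0.008 m and angle between the z axis of pod_e and the z axis of pocket_2, either way round below 0.25 rad) or (distance between pod_f and pocket_2 below 0.008 m and angle between the z axis of pod_f and the z axis of pocket_2, either way round below 0.25 rad) or (distance between pod_g and pocket_2 below 0.008 m and angle between the z axis of pod_g and the z axis of pocket_2, either way round below 0.25 rad)) and ((distance between pod_a and pocket_3 below 0.008 m and angle between the z axis of pod_a and the z axis of pocket_3, either way round below 0.25 rad) or (distance between pod_b and pocket_3 below 0.008 m and angle between the z axis of pod_b and the z axis of pocket_3, either way round below 0.25 rad) or (distance between pod_c and pocket_3 below 0.008 m and angle between the z axis of pod_c and the z axis of pocket_3, either way round below 0.25 rad) or (distance between pod_d and pocket_3 below 0.008 m and angle between the z axis of pod_d and the z axis of pocket_3, either way round below 0.25 rad) or (distance between pod_e and pocket_3 below 0.008 m and angle between the z axis of pod_e and the z axis of pocket_3, either way round below 0.25 rad) or (distance between pod_f and pocket_3 below 0.008 m and angle between the z axis of pod_f and the z axis of pocket_3, either way round below 0.25 rad) or (distance between pod_g and pocket_3 below 0.008 m and angle between the z axis of pod_g and the z axis of pocket_3, either way round below 0.25 rad)) and ((distance between pod_a and pocket_4 below 0.008 m and angle between the z axis of pod_a and the z axis of pocket_4, either way round below 0.25 rad) or (distance between pod_b and pocket_4 below 0.008 m and angle between the z axis of pod_b and the z axis of pocket_4, either way round below 0.25 rad) or (distance between pod_c and pocket_4 below 0.008 m and angle between the z axis of pod_c and the z axis of pocket_4, either way round below 0.25 rad) or (distance between pod_d and pocket_4 below 0.008 m and angle between the z axis of pod_d and the z axis of pocket_4, either way round below 0.25 rad) or (distance between pod_e and pocket_4 below 0.008 m and angle between the z axis of pod_e and the z axis of pocket_4, either way round below 0.25 rad) or (distance between pod_f and pocket_4 below 0.008 m and angle between the z axis of pod_f and the z axis of pocket_4, either way round below 0.25 rad) or (distance between pod_g and pocket_4 below 0.008 m and angle between the z axis of pod_g and the z axis of pocket_4, either way round below 0.25 rad)) and ((distance between pod_a and pocket_5 below 0.008 m and angle between the z axis of pod_a and the z axis of pocket_5, either way round below 0.25 rad) or (distance between pod_b and pocket_5 below 0.008 m and angle between the z axis of pod_b and the z axis of pocket_5, either way round below 0.25 rad) or (distance between pod_c and pocket_5 below 0.008 m and angle between the z axis of pod_c and the z axis of pocket_5, either way round below 0.25 rad) or (distance between pod_d and pocket_5 below 0.008 m and angle between the z axis of pod_d and the z axis of pocket_5, either way round below 0.25 rad) or (distance between pod_e and pocket_5 below 0.008 m and angle between the z axis of pod_e and the z axis of pocket_5, either way round below 0.25 rad) or (distance between pod_f and pocket_5 below 0.008 m and angle between the z axis of pod_f and the z axis of pocket_5, either way round below 0.25 rad) or (distance between pod_g and pocket_5 below 0.008 m and angle between the z axis of pod_g and the z axis of pocket_5, either way round below 0.25 rad)) and ((distance between pod_a and pocket_6 below 0.008 m and angle between the z axis of pod_a and the z axis of pocket_6, either way round below 0.25 rad) or (distance between pod_b and pocket_6 below 0.008 m and angle between the z axis of pod_b and the z axis of pocket_6, either way round below 0.25 rad) or (distance between pod_c and pocket_6 below 0.008 m and angle between the z axis of pod_c and the z axis of pocket_6, either way round below 0.25 rad) or (distance between pod_d and pocket_6 below 0.008 m and angle between the z axis of pod_d and the z axis of pocket_6, either way round below 0.25 rad) or (distance between pod_e and pocket_6 below 0.008 m and angle between the z axis of pod_e and the z axis of pocket_6, either way round below 0.25 rad) or (distance between pod_f and pocket_6 below 0.008 m and angle between the z axis of pod_f and the z axis of pocket_6, either way round below 0.25 rad) or (distance between pod_g and pocket_6 below 0.008 m and angle between the z axis of pod_g and the z axis of pocket_6, either way round below 0.25 rad)) and contact force between each of pod_a, pod_b, pod_c, pod_d, pod_e, pod_f, pod_g and the fingers below 0.1 N), for 0.2 s.
2. the plunger is pressed fully down (value of joint plunger above 0.0122 m), for 0.05 s.
At the end, for the whole second after the job is handed in: Each of the six pockets holds a pod whose origin is within 8 mm of the pocket's floor centre and whose axis is within 0.25 rad of the pocket's; pods at rest and released; at least one spare stands upright on the worktop; the plunger is back up (under 3 mm) (all of step 1 and linear speed of each of pod_a, pod_b, pod_c, pod_d, pod_e, pod_f, pod_g below 0.02 m/s and ((height (world z) of pod_d below 0.006 m and angle between pod_d's own z axis and vertical below 0.1 rad) or (height (world z) of pod_e below 0.006 m and angle between pod_e's own z axis and vertical below 0.1 rad) or (height (world z) of pod_f below 0.006 m and angle between pod_f's own z axis and vertical below 0.1 rad) or (height (world z) of pod_g below 0.006 m and angle between pod_g's own z axis and vertical below 0.1 rad)) and value of joint plunger below 0.003 m); the robot touches nothing.
It fails at once if a pod that was already in the rack is moved by more than 15 mm (distance of any of pod_a, pod_b, pod_c from where it was at the start of the episode above 0.015 m).
It fails at once if a pod is knocked over (its axis more than 1 rad from upright) (angle between any of pod_a, pod_b, pod_c, pod_d, pod_e, pod_f, pod_g's own z axis and vertical above 1 rad).
It fails at once if a bystander is shifted by more than 25 mm (distance of any of sugar_jar, mug, honey_jar, syrup, tea_tin, teaspoon, bowl from where it was at the start of the episode above 0.025 m).
It also fails if it takes over 72 s, if anything falls off the work surface, if the arm or the gripper's body presses on something with over 40 N, if the wrist force passes 120 N, or if a joint passes its speed limit or range.

## Working session

There is one attempt and no reset: what is moved stays moved. The work goes in short steps, Python scripts to look and compute and a tool call to move; the robot and the scene stay as the last step left them, time stands still between calls to the robot, and variables do not carry over. Pictures are saved under pics/ and viewed, at most 10 in all, crops included, and the job is handed in when it is done.

Besides the shell and the picture viewer there is one more tool, called after ">>>" as name(argument=value, ...), one argument or row to a line, values as JSON. arm_command: Moves the arm, as the interface text tells. Its arguments: {"type":"object","properties":{"motion":{"type":"array","items":{"type":"array"}}},"required":["motion"]}

```bash
mkdir -p pics; ls
cat > h.py <<'E'
import numpy as np, cv2
from bench import manip
def ray(s,p):
    K=s["mtx"];T=s["world_from_camera"]
    d=T[:3,:3]@np.linalg.solve(K,[p[1],p[0],1.0]);return T[:3,3],d
def onz(s,p,z):
    o,d=ray(s,p);return o+d*(z-o[2])/d[2]
def proj(s,X):
    T=s["world_from_camera"];c=T[:3,:3].T@(np.asarray(X)-T[:3,3]);u=s["mtx"]@c;return u[:2]/u[2]
def save(s,n): cv2.imwrite(f"pics/{n}.png",s["img"][:,:,::-1])
E
python3 - <<'E'
from h import *
np.set_printoptions(precision=3,suppress=True)
st=manip.get_state();print(st["time_s"],st["ee_pos"],st["eef_rot"])
ims=[]
for n in ["scene","top"]:
    s=manip.snapshot(n);ims.append(s["img"]);save(s,n)
    print(n,s["world_from_camera"][:3,3],s["world_from_camera"][:3,2])
    for q,z in [("pod_a",.052),("rack",.08),("pocket_1",.07),("plunger_top",.07),("sugar_jar",.1),("mug",.08),("honey_jar",.078),("teaspoon",.0),("bowl",.045),("syrup",.2),("tea_tin",.09)]:
        for r in manip.recognise(s,q): print(q,round(r["score"],2),np.array(r["point"]).round(),onz(s,r["point"],z))
E
```

```text
pics
0.0 [ 0.173 -0.6    0.244] [[ 0.961  0.277 -0.001]
 [ 0.277 -0.961  0.001]
 [-0.    -0.002 -1.   ]]
scene [ 1.592 -0.126  1.006] [-0.739  0.053 -0.672]
pod_a 0.82 [225. 391.] [0.679 0.133 0.052]
pod_a 0.74 [189. 312.] [ 0.523 -0.058  0.052]
pod_a 0.72 [221. 438.] [0.679 0.255 0.052]
pod_a 0.71 [199. 335.] [0.567 0.001 0.052]
pod_a 0.67 [187. 337.] [0.518 0.01  0.052]
pod_a 0.66 [194. 391.] [0.563 0.154 0.052]
pod_a 0.48 [161. 452.] [0.438 0.361 0.052]
pod_a 0.44 [198. 251.] [ 0.54  -0.229  0.052]
rack 0.57 [205. 305.] [ 0.614 -0.085  0.08 ]
pocket_1 0.93 [204. 304.] [ 0.597 -0.087  0.07 ]
plunger_top 0.49 [195. 252.] [ 0.549 -0.223  0.07 ]
sugar_jar 0.93 [188. 422.] [0.602 0.224 0.1  ]
mug 0.95 [164. 383.] [0.469 0.146 0.08 ]
honey_jar 0.75 [164. 414.] [0.471 0.237 0.078]
teaspoon 0.78 [165. 256.] [ 0.334 -0.219  0.   ]
bowl 0.94 [222. 173.] [ 0.608 -0.43   0.045]
syrup 0.8 [244. 365.] [0.87  0.027 0.2  ]
tea_tin 0.92 [250. 255.] [ 0.767 -0.212  0.09 ]
top [ 0.468 -0.06   1.014] [ 0.095  0.024 -0.995]
pod_a 0.84 [159. 207.] [0.648 0.264 0.052]
pod_a 0.69 [246. 168.] [0.419 0.352
[... 369 characters left out ...]
 0.18 [242. 244.] [0.435 0.151 0.08 ]
pocket_1 0.91 [186. 344.] [ 0.583 -0.096  0.07 ]
plunger_top 0.68 [184. 342.] [ 0.586 -0.092  0.07 ]
plunger_top 0.59 [194. 394.] [ 0.566 -0.222  0.07 ]
plunger_top 0.35 [244. 242.] [0.428 0.158 0.07 ]
sugar_jar 0.64 [198. 210.] [0.54  0.234 0.1  ]
sugar_jar 0.19 [184. 342.] [ 0.583 -0.091  0.1  ]
mug 0.66 [245. 245.] [0.427 0.148 0.08 ]
honey_jar 0.85 [243. 207.] [0.429 0.243 0.078]
teaspoon 0.6 [284. 383.] [ 0.332 -0.208  0.   ]
teaspoon 0.27 [196. 392.] [ 0.567 -0.229  0.   ]
bowl 0.85 [183. 475.] [ 0.6   -0.435  0.045]
syrup 0.92 [113. 288.] [0.729 0.036 0.2  ]
syrup 0.54 [246. 168.] [0.426 0.291 0.2  ]
tea_tin 0.86 [125. 390.] [ 0.736 -0.209  0.09 ]
```

Run:
```python
import cv2
a=cv2.imread("pics/top.png")[80:310,130:530]; cv2.imwrite("pics/topc.png",cv2.resize(a,(800,460),interpolation=cv2.INTER_CUBIC))
a=cv2.imread("pics/scene.png")[110:300,130:500]; cv2.imwrite("pics/scenec.png",cv2.resize(a,(740,380),interpolation=cv2.INTER_CUBIC))
```

```text
(no output)
```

View pics/topc.png

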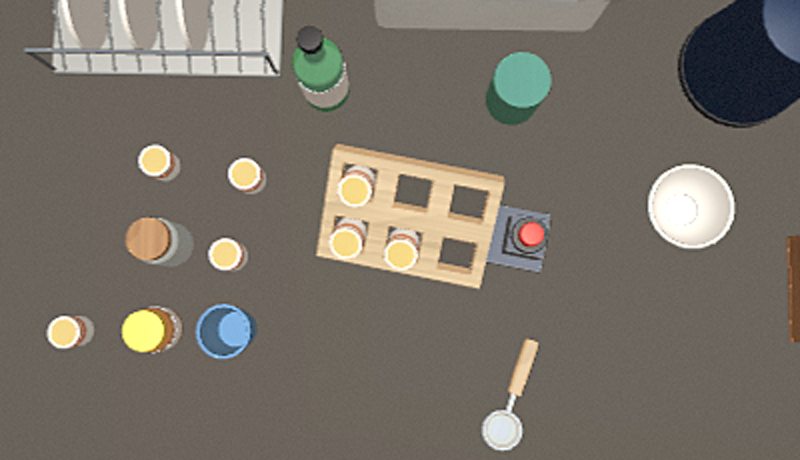

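View pics/scenec.png

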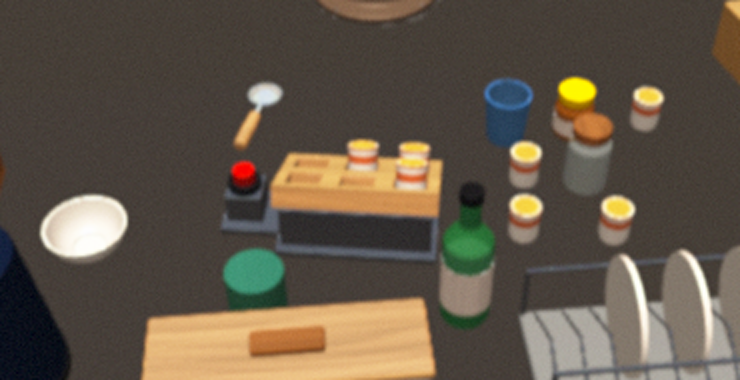

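The top view shows pockets 3, 5 and 6 empty: pocket 5 near full-image pixel (row 176, col 337), pocket 6 near (181, 364) and pocket 3 near (207, 359). The plunger is at about (197, 396). There are four spares on the left; I'll use three of them and leave the one at (207, 243), which is between the jar and the mug.

```bash
cat >> h.py <<'E'
from scipy.optimize import least_squares
from scipy.spatial.transform import Rotation as Ro
def rackR(yaw): return Ro.from_euler("z",yaw).as_matrix()@Ro.from_euler("y",-25,degrees=True).as_matrix()
def rackpt(p,loc): return np.array([p[0],p[1],.05])+rackR(p[2])@np.array(loc)
PK={i+1:(-.035 if i<3 else .035,[.07,0,-.07][i%3],.006) for i in range(6)}
def blobs(s,lo,hi,amin=15):
    m=cv2.inRange(cv2.cvtColor(s["img"],cv2.COLOR_RGB2HSV),lo,hi)
    n,l,st,c=cv2.connectedComponentsWithStats(m)
    return [(c[i][::-1],st[i][4]) for i in range(1,n) if st[i][4]>=amin]
def go(pos,R):
    "shift and turn for a move from the present pose"
    st=manip.get_state();R0=np.array(st["eef_rot"]);
    print("t",round(st["time_s"],1),"shift",(R0.T@(np.array(pos)-st["ee_pos"])).round(4),"turn",(np.degrees(Ro.from_matrix(R0.T@R).as_rotvec())/5).round(2))
E
python3 - <<'E'
from h import *
np.set_printoptions(precision=4,suppress=True)
s=manip.snapshot("top");c=manip.snapshot("scene")
C=np.array
tc=C([[335,147],[505,180],[478,288],[317,255]])/2+C([130,80])
loc=[(.072,.107,.03),(.072,-.107,.03),(-.072,-.107,.03),(-.072,.107,.03)]
pk=C([[414,192],[469,203],[458,254]])/2+C([130,80])
L=list(zip(loc,tc))
f=lambda p:np.concatenate([proj(s,rackpt(p,l))-t for l,t in L])
r=least_squares(f,[.58,-.09,-.19]);print(r.x,r.fun.reshape(-1,2))
for i in (5,6,3): print(i,proj(s,rackpt(r.x,(PK[i][0],PK[i][1],.03)))*2-C([260,160]),rackpt(r.x,PK[i]))
f=np.array
for n,v,dz in (("top",s,0),("scene",c,0)):
  print(n)
  for b,a in blobs(v,(15,70,120),(30,255,255)): 
    w=onz(v,b,.052)
    if a<200 : print(b,a,w)
  for b,a in blobs(v,(0,190,120),(6,255,255))+blobs(v,(174,190,120),(180,255,255)): print("red",b,a,onz(v,b,.07))
E
```

```text
[ 0.5845 -0.0735 -0.1779] [[-0.5204  0.183 ]
 [-0.0482  0.7165]
 [ 0.5731 -0.3986]
 [ 0.0214 -0.5504]]
5 [413.3386 192.6603] [ 0.6132 -0.0786  0.0702]
6 [468.651  203.7742] [ 0.6008 -0.1475  0.0702]
3 [456.8905 255.2293] [ 0.5384 -0.1363  0.0406]
top
[4.9348 8.2391] 46 [1.0688 0.8434 0.052 ]
[ 8.4271 63.2708] 96 [1.0604 0.6872 0.052 ]
[  5.619  297.5714] 21 [1.0762 0.0389 0.052 ]
[  6.2857 536.8163] 49 [ 1.0818 -0.6045  0.052 ]
[ 12.9608 619.8824] 51 [ 1.0655 -0.8225  0.052 ]
[ 7.6897 26.9655] 29 [1.0613 0.7897 0.052 ]
[  8.6471 416.4706] 17 [ 1.0713 -0.2833  0.052 ]
[13.2778 54.2778] 18 [1.046  0.7111 0.052 ]
[ 11.619  597.1905] 21 [ 1.0686 -0.7632  0.052 ]
[18.5652 25.913 ] 23 [1.0296 0.7894 0.052 ]
[26.1739 53.9565] 23 [1.0086 0.7085 0.052 ]
[ 31.4231 620.6923] 26 [ 1.0139 -0.8221  0.052 ]
[31.4074 24.9259] 27 [0.9925 0.7883 0.052 ]
[ 47.9722 210.7222] 36 [0.9523 0.2707 0.052 ]
[ 51.05 211.4 ] 20 [0.9436 0.2684 0.052 ]
[54.7391 80.4348] 23 [0.9279 0.6273 0.052 ]
[159.7009 206.7521] 117 [0.6456 0.2647 0.052 ]
[166.5    251.5932] 118 [0.6301 0.1455 0.052 ]
[174.9203 306.8913] 138 [ 
[... 1257 characters left out ...]
8] 34 [-0.7369  0.0453  0.052 ]
[ 21.4167 103.1833] 60 [-0.6756 -0.8847  0.052 ]
[ 23.3333 318.7381] 42 [-0.5454  0.055   0.052 ]
[ 92.8741 317.9333] 135 [0.0197 0.0017 0.052 ]
[140.3333 523.5385] 39 [0.3626 0.6044 0.052 ]
[149.4898 514.5102] 49 [0.4044 0.5603 0.052 ]
[151.0667 523.2667] 15 [0.4146 0.5832 0.052 ]
[157.8843 454.3388] 121 [0.4257 0.3702 0.052 ]
[173.6134 253.1261] 119 [ 0.4379 -0.2223  0.052 ]
[182.0125 310.95  ] 80 [ 0.4914 -0.0597  0.052 ]
[183.3291 336.8734] 79 [0.5044 0.0123 0.052 ]
[185.875  392.5312] 128 [0.5307 0.165  0.052 ]
[212.9586 392.4552] 145 [0.6369 0.1439 0.052 ]
[213.4759 438.3103] 145 [0.6506 0.2628 0.052 ]
red [195.3696 251.1087] 92 [ 0.5506 -0.2254  0.07  ]
```

```bash
cat >> h.py <<'E'
RP=[.5845,-.0735,-.1779]
def down(yaw): c,s=np.cos(yaw),np.sin(yaw); return np.array([[c,s,0],[s,-c,0],[0,0,-1.]])
def tilt(): R=rackR(RP[2]);return R@np.diag([1,-1,-1.])
E
python3 -c "
from h import *
go([.632,.145,.19],down(-.178))"
```

```text
t 1.3 shift [ 0.6474 -0.5892  0.0553] turn [0.   0.   5.26]
```

>>> arm_command(
  motion=[
    [[0.647,-0.589,0.0],[0,0,5.26],0],
    [[0.647,-0.589,0.0],[0,0,5.26],0],
    [[0.647,-0.589,0.0],[0,0,5.26],0],
    [[0.647,-0.589,0.0],[0,0,5.26],0],
    [[0.647,-0.589,0.0],[0,0,5.26],0],
    [[0.647,-0.589,0.0],[0,0,5.26],0],
    [[0.647,-0.589,0.0],[0,0,5.26],0],
    [[0.647,-0.589,0.0],[0,0,5.26],0],
    [[0.647,-0.589,0.0],[0,0,5.26],0],
    [[0.647,-0.589,0.0],[0,0,5.26],0],
  ],
)

```text
time_s: 2.3
ee_pos: [0.4347, -0.1751, 0.2458]
eef_rot: [[0.984, -0.178, 0.001], [-0.178, -0.984, -0.001], [0.001, 0.0, -1.0]]
ft_force: [0.3, 0.7, 0.3]
gripper_width: 0.0856
gripper_force: 0.0
```

```bash
python3 -c "
from h import *
go([.632,.145,.15],down(-.178))"
```

```text
t 2.3 shift [ 0.1373 -0.3501  0.0958] turn [ 0.   -0.01 -0.01]
```

>>> arm_command(
  motion=[
    [[0.125,-0.32,0.03],[0,0,0],0],
    [[0.125,-0.32,0.03],[0,0,0],0],
    [[0.125,-0.32,0.03],[0,0,0],0],
    [[0.125,-0.32,0.03],[0,0,0],0],
    [[0.125,-0.32,0.03],[0,0,0],0],
    [[0.125,-0.32,0.03],[0,0,0],0],
    [[0.125,-0.32,0.03],[0,0,0],0],
    [[0.125,-0.32,0.03],[0,0,0],0],
    [[0.125,-0.32,0.03],[0,0,0],0],
    [[0.125,-0.32,0.03],[0,0,0],0],
  ],
)

```text
time_s: 3.3
ee_pos: [0.6134, 0.1147, 0.2151]
eef_rot: [[0.984, -0.178, -0.0], [-0.178, -0.984, -0.001], [-0.0, 0.001, -1.0]]
ft_force: [0.8, -1.1, 0.2]
gripper_width: 0.0855
gripper_force: 0.0
```

```bash
python3 -c "
from h import *
s=manip.snapshot('wrist');save(s,'w1')
T=s['world_from_camera'];print(T[:3,3],T[:3,2])
for r in manip.outline_of(s,'pod_a'):
  print(r['score'],r['point'],onz(s,r['point'],.052))
for b,a in blobs(s,(15,70,120),(30,255,255),200): print(b,a,onz(s,b,.052))
go([.632,.145,.15],down(-.178))"
```

```text
[0.68732115 0.10184003 0.34348124] [-0.28626383  0.05074688 -0.95680603]
0.89 [236.3, 434.0] [ 0.53668434 -0.00135116  0.052     ]
0.85 [181.1, 186.7] [0.64892568 0.25552042 0.052     ]
0.74 [259.0, 295.2] [0.53688716 0.16033529 0.052     ]
0.63 [367.0, 161.4] [0.41140099 0.36960668 0.052     ]
0.61 [234.8, 500.2] [ 0.52499299 -0.0757012   0.052     ]
0.59 [183.4, 453.5] [ 0.59504607 -0.02592123  0.052     ]
0.57 [173.3, 286.5] [0.63802751 0.14846691 0.052     ]
[141.52041863 503.91073261] 4873 [ 0.63030081 -0.07894868  0.052     ]
[174.58244275 531.2519084 ] 1310 [ 0.58988052 -0.10796289  0.052     ]
[174.3886612 606.4057377] 1464 [ 0.57570612 -0.18689805  0.052     ]
[177.3228022  290.92857143] 728 [0.63292328 0.14475146 0.052     ]
[182.98888889 179.23888889] 720 [0.6483746  0.26405828 0.052     ]
[195.04623656 461.72258065] 930 [ 0.58032376 -0.03418038  0.052     ]
[224.19190283 556.79676113] 1235 [ 0.52671075 -0.13838679  0.052     ]
[247.57034221 438.878327  ] 526 [ 0.5214554  -0.00600426  0.052     ]
[247.34923664 507.59732824] 524 [ 0.50745595 -0.08419737  0.052     ]
[267.11111111 292.54259259] 540 [0.52699549 0.16562681 0.052     ]
[287.60912698  12.2718254 ] 504 [0.56061923 0.50458848 0.052     ]
[290.07333333 588.875     ] 600 [ 0.43144476 -0.18225273  0.052     ]
t 3.4 shift [ 0.0126 -0.0337  0.0656] turn [ 0.01 -0.01 -0.03]
```

View pics/w1.png

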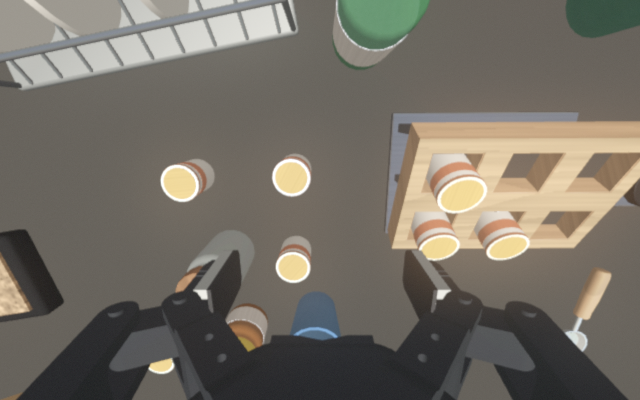

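The wrist view confirms the pods: target lid at pixel (row 177, col 291), the next one at (183, 179). The rack is at upper right with pockets 5, 6 and 3 empty. Descending on the first spare.

>>> arm_command(
  motion=[
    [[0.013,-0.034,0.03],[0,0,0],0],
    [[0.013,-0.034,0.06],[0,0,0],0],
    [[0.013,-0.034,0.09],[0,0,0],0],
    [[0.013,-0.034,0.12],[0,0,0],0],
    [[0.013,-0.034,0.15],[0,0,0],0],
    [[0.013,-0.034,0.173],[0,0,0],0],
    [[0.013,-0.034,0.173],[0,0,0],0],
    [[0.013,-0.034,0.173],[0,0,0],0.3],
    [[0.013,-0.034,0.173],[0,0,0],1],
    [[0.013,-0.034,0.173],[0,0,0],1],
  ],
)

```text
time_s: 4.4
ee_pos: [0.6335, 0.1471, 0.0442]
eef_rot: [[0.984, -0.178, 0.003], [-0.178, -0.984, 0.001], [0.003, -0.001, -1.0]]
ft_force: [-0.3, 0.4, 0.0]
gripper_width: 0.0436
gripper_force: 0.0
```

>>> arm_command(
  motion=[
    [[0,0,0],[0,0,0],1],
    [[0,0,0],[0,0,0],1],
    [[0,0,0],[0,0,0],1],
    [[0,0,0],[0,0,0],1],
    [[0,0,0],[0,0,0],1],
  ],
)

```text
time_s: 4.9
ee_pos: [0.6338, 0.1473, 0.0444]
eef_rot: [[0.984, -0.177, 0.003], [-0.177, -0.984, 0.001], [0.003, -0.001, -1.0]]
ft_force: [-0.5, 0.7, 7.3]
gripper_width: 0.0381
gripper_force: 60.7
```

```bash
cat >> h.py <<'E'
def pk(i,h,grip=.04,off=0): # TCP for a pod in pocket i whose foot is h above the floor; grip: TCP height on the pod
    return rackpt(RP,np.array(PK[i])+[off,0,h+grip])
E
python3 -c "
from h import *
print(pk(5,.06));go(pk(5,.06),tilt())"
```

```text
[ 0.57162962 -0.0711859   0.16086026]
t 4.9 shift [-0.022   0.2259 -0.1168] turn [-0.01  4.96 -0.01]
```

>>> arm_command(
  motion=[
    [[0,0,-0.04],[0,0,0],1],
    [[0,0,-0.08],[0,0,0],1],
    [[0,0,-0.12],[0,0,0],1],
    [[-0.01,0.03,-0.16],[0,1,0],1],
    [[-0.02,0.07,-0.17],[0,2,0],1],
    [[-0.02,0.11,-0.17],[0,3,0],1],
    [[-0.03,0.15,-0.17],[0,4,0],1],
    [[-0.04,0.19,-0.17],[0,4.96,0],1],
    [[-0.04,0.226,-0.17],[0,4.96,0],1],
    [[-0.04,0.226,-0.17],[0,4.96,0],1],
  ],
)

```text
time_s: 5.9
ee_pos: [0.5508, -0.0737, 0.2129]
eef_rot: [[0.892, -0.184, 0.412], [-0.166, -0.983, -0.079], [0.42, 0.002, -0.908]]
ft_force: [0.1, 0.2, -0.6]
gripper_width: 0.0379
gripper_force: 60.4
```

```bash
python3 -c "
from h import *
s=manip.snapshot('wrist');save(s,'w2')
C=s['img'].copy()
for i in (5,6,3):
  for a,b in ((1,1),(1,-1),(-1,-1),(-1,1)):
    u=proj(s,rackpt(RP,(PK[i][0]+a*.022,PK[i][1]+b*.022,.03)));cv2.circle(C,tuple(int(v) for v in u.round()),3,(255,0,255),1)
cv2.imwrite('pics/w2.png',C[:,:,::-1])
go(pk(5,.035,.044),tilt())"
```

```text
t 6.0 shift [-0.0048 -0.0035  0.0766] turn [ 0.03  0.02 -0.05]
```

View pics/w2.png

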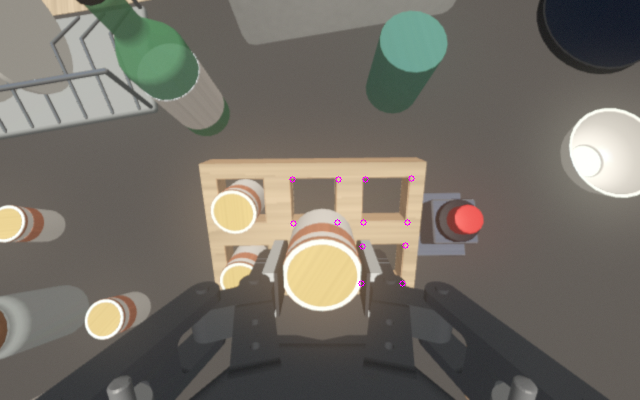

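The predicted pocket corners (pocket 5 at cols 292–338, rows 179–223) fall on the holes in the picture to within about 1 px. Inserting.

>>> arm_command(
  motion=[
    [[-0.005,-0.003,0.02],[0,0,0],1],
    [[-0.005,-0.003,0.05],[0,0,0],1],
    [[-0.005,-0.003,0.078],[0,0,0],1],
    [[-0.005,-0.003,0.078],[0,0,0],1],
    [[-0.005,-0.003,0.078],[0,0,0],1],
  ],
)

```text
time_s: 6.45
ee_pos: [0.5816, -0.0688, 0.1395]
eef_rot: [[0.894, -0.175, 0.412], [-0.159, -0.984, -0.073], [0.419, -0.0, -0.908]]
ft_force: [0.1, -0.3, -0.6]
gripper_width: 0.0375
gripper_force: 60.4
```

```bash
python3 -c "
from h import *
go(pk(5,.0,.044),tilt())"
```

```text
t 6.5 shift [0.0007 0.0041 0.0327] turn [-0.01  0.05  0.02]
```

>>> arm_command(
  motion=[
    [[0.0005,0.004,0],[0,0,0],1],
    [[0.0005,0.004,0],[0,0,0],1],
    [[0.0005,0.004,0.01],[0,0,0],1],
    [[0.0005,0.004,0.018],[0,0,0],1],
    [[0.0005,0.004,0.025],[0,0,0],1],
    [[0.0005,0.004,0.03],[0,0,0],1],
    [[0.0005,0.004,0.03],[0,0,0],1],
  ],
)

```text
time_s: 7.15
ee_pos: [0.5937, -0.0758, 0.1114]
eef_rot: [[0.894, -0.176, 0.412], [-0.16, -0.984, -0.073], [0.419, -0.0, -0.908]]
ft_force: [2.3, 3.2, -2.0]
gripper_width: 0.0381
gripper_force: 60.4
```

```bash
python3 -c "
from h import *
go(pk(5,.0,.044),tilt())"
```

```text
t 7.2 shift [ 0.0005 -0.0007  0.0016] turn [-0.01  0.05  0.01]
```

>>> arm_command(
  motion=[
    [[0,0,0.0015],[0,0,0],1],
    [[0,0,0.0015],[0,0,0],0.35],
    [[0,0,0.0015],[0,0,0],0.35],
    [[0,0,0.0015],[0,0,0],0.35],
    [[0,0,-0.02],[0,0,0],0.35],
    [[0,0,-0.05],[0,0,0],0.35],
    [[0,0,-0.09],[0,0,0],0.3],
    [[0,0,-0.12],[0,0,0],0.3],
    [[0,0,-0.12],[0,0,0],0.3],
  ],
)

```text
time_s: 8.05
ee_pos: [0.5444, -0.0682, 0.2256]
eef_rot: [[0.891, -0.178, 0.418], [-0.161, -0.984, -0.076], [0.425, 0.0, -0.905]]
ft_force: [0.6, -0.6, 0.0]
gripper_width: 0.0596
gripper_force: 0.0
```

```bash
python3 -c "
from h import *
s=manip.snapshot('wrist');save(s,'w3')
for i in (5,1,2,4): print(i,proj(s,rackpt(RP,np.array(PK[i])+[0,0,.052]))[::-1])
for b,a in blobs(s,(15,70,120),(30,255,255),200): print(b.round(1),a)
go([.6485,.264,.17],down(-.178))"
```

```text
5 [204.8372783  319.92764212]
1 [271.69357634 250.28248659]
2 [271.53489755 320.17435721]
4 [204.99147068 244.57525647]
[158.  317.6] 1019
[201.3 389.9] 610
[205.7 242.8] 968
[205.6 320. ] 971
[216.8  24.1] 636
[271.9 318.6] 766
[308.4 117.1] 740
t 8.1 shift [ 0.0164 -0.3458  0.0668] turn [ 0.01 -5.01 -0.02]
```

View pics/w3.png

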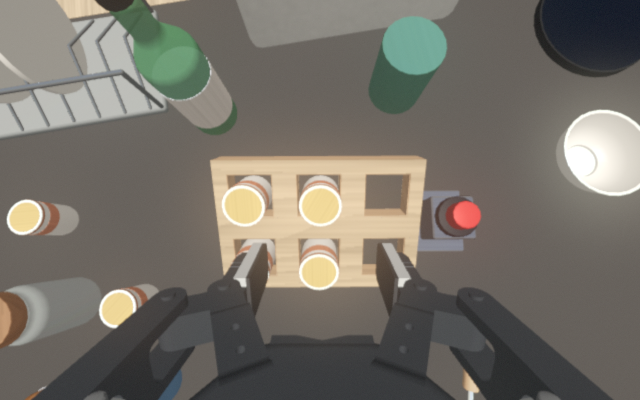

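Pod 5's lid is at (205.6, 320), and a fully seated pod is predicted at (204.8, 319.9), so it is home. Next is the spare at (0.6485, 0.264).

>>> arm_command(
  motion=[
    [[0.006,-0.04,0.01],[0,-1,0],0.2],
    [[0.012,-0.09,0.02],[0,-2,0],0.1],
    [[0.018,-0.14,0.03],[0,-3,0],0],
    [[0.024,-0.19,0.045],[0,-4,0],0],
    [[0.025,-0.24,0.049],[0,-5.01,0],0],
    [[0.025,-0.29,0.049],[0,-5.01,0],0],
    [[0.025,-0.33,0.049],[0,-5.01,0],0],
    [[0.025,-0.346,0.049],[0,-5.01,0],0],
    [[0.025,-0.346,0.049],[0,-5.01,0],0],
    [[0.025,-0.346,0.049],[0,-5.01,0],0],
  ],
)

```text
time_s: 9.1
ee_pos: [0.6477, 0.2638, 0.1857]
eef_rot: [[0.984, -0.178, -0.006], [-0.178, -0.984, -0.002], [-0.005, 0.003, -1.0]]
ft_force: [0.5, -0.8, -0.4]
gripper_width: 0.0854
gripper_force: 0.0
```

```bash
python3 -c "
from h import *
go([.6485,.264,.042],down(-.178))"
```

```text
t 9.1 shift [ 0.0015 -0.0007  0.1437] turn [ 0.03  0.06 -0.01]
```

>>> arm_command(
  motion=[
    [[0.001,0,0.04],[0,0.05,0],0],
    [[0.001,0,0.08],[0,0.05,0],0],
    [[0.001,0,0.115],[0,0.05,0],0],
    [[0.001,0,0.142],[0,0.05,0],0],
    [[0.001,0,0.142],[0,0.05,0],0],
    [[0.001,0,0.142],[0,0.05,0],0.3],
    [[0.001,0,0.142],[0,0.05,0],1],
    [[0.001,0,0.142],[0,0.05,0],1],
    [[0.001,0,0.142],[0,0.05,0],1],
    [[0.001,0,0.142],[0,0.05,0],1],
  ],
)

```text
time_s: 10.1
ee_pos: [0.6496, 0.2654, 0.0479]
eef_rot: [[0.984, -0.178, 0.004], [-0.178, -0.984, 0.001], [0.003, -0.002, -1.0]]
ft_force: [-0.7, -0.5, 6.2]
gripper_width: 0.038
gripper_force: 60.4
```

>>> arm_command(
  motion=[
    [[0,0,0],[0,0,0],1],
    [[0,0,0],[0,0,0],1],
    [[0,0,0],[0,0,0],1],
  ],
)

```text
time_s: 10.4
ee_pos: [0.6496, 0.2654, 0.0479]
eef_rot: [[0.984, -0.178, 0.004], [-0.178, -0.984, 0.001], [0.003, -0.002, -1.0]]
ft_force: [-0.3, -1.3, 6.0]
gripper_width: 0.0378
gripper_force: 60.4
```

```bash
python3 -c "
from h import *
go(pk(6,.075,.044),tilt())"
```

```text
t 10.4 shift [-0.0245  0.4149 -0.1309] turn [-0.02  4.96 -0.01]
```

>>> arm_command(
  motion=[
    [[0,0,-0.045],[0,0,0],1],
    [[0,0,-0.09],[0,0,0],1],
    [[0,0,-0.13],[0,0,0],1],
    [[-0.01,0.03,-0.165],[0,1,0],1],
    [[-0.02,0.075,-0.17],[0,2,0],1],
    [[-0.02,0.12,-0.17],[0,3,0],1],
    [[-0.03,0.165,-0.17],[0,4,0],1],
    [[-0.04,0.21,-0.17],[0,4.96,0],1],
    [[-0.04,0.255,-0.17],[0,4.96,0],1],
    [[-0.04,0.3,-0.17],[0,4.96,0],1],
  ],
)

```text
time_s: 11.4
ee_pos: [0.5544, -0.0239, 0.2167]
eef_rot: [[0.893, -0.175, 0.415], [-0.159, -0.984, -0.075], [0.422, 0.001, -0.907]]
ft_force: [0.8, -0.1, -0.7]
gripper_width: 0.0377
gripper_force: 60.4
```

>>> arm_command(
  motion=[
    [[0,0.045,0],[0,0,0],1],
    [[0,0.085,0],[0,0,0],1],
    [[0,0.115,0],[0,0,0],1],
    [[0,0.115,0],[0,0,0],1],
    [[0,0.115,0],[0,0,0],1],
  ],
)

```text
time_s: 11.9
ee_pos: [0.5352, -0.1369, 0.2163]
eef_rot: [[0.892, -0.179, 0.414], [-0.163, -0.984, -0.076], [0.421, 0.0, -0.907]]
ft_force: [-0.2, -0.1, -0.9]
gripper_width: 0.0378
gripper_force: 60.4
```

```bash
python3 -c "
from h import *
go(pk(6,.03,.048),tilt())"
```

```text
t 11.9 shift [-0.0013 -0.0013  0.0825] turn [ 0.01  0.02 -0.02]
```

>>> arm_command(
  motion=[
    [[-0.001,-0.001,0.02],[0,0,0],1],
    [[-0.001,-0.001,0.05],[0,0,0],1],
    [[-0.001,-0.001,0.08],[0,0,0],1],
    [[-0.001,-0.001,0.08],[0,0,0],1],
    [[-0.001,-0.001,0.08],[0,0,0],1],
    [[-0.001,-0.001,0.08],[0,0,0],1],
  ],
)

```text
time_s: 12.5
ee_pos: [0.568, -0.1401, 0.1437]
eef_rot: [[0.893, -0.176, 0.414], [-0.16, -0.984, -0.074], [0.421, -0.0, -0.907]]
ft_force: [0.1, 0.3, -0.0]
gripper_width: 0.0379
gripper_force: 60.4
```

```bash
python3 -c "
from h import *
go(pk(6,.0,.048),tilt())"
```

```text
t 12.5 shift [-0.0005  0.0016  0.0329] turn [-0.01  0.02  0.01]
```

>>> arm_command(
  motion=[
    [[-0.0005,0.0015,0.01],[0,0,0],1],
    [[-0.0005,0.0015,0.018],[0,0,0],1],
    [[-0.0005,0.0015,0.026],[0,0,0],1],
    [[-0.0005,0.0015,0.033],[0,0,0],1],
    [[-0.0005,0.0015,0.033],[0,0,0],1],
    [[-0.0005,0.0015,0.033],[0,0,0],1],
  ],
)

```text
time_s: 13.1
ee_pos: [0.5819, -0.1445, 0.1123]
eef_rot: [[0.893, -0.176, 0.415], [-0.16, -0.984, -0.074], [0.421, -0.001, -0.907]]
ft_force: [5.7, 1.8, -1.5]
gripper_width: 0.0377
gripper_force: 64.1
```

```bash
python3 -c "
from h import *
go(pk(6,.0,.048),tilt())"
```

```text
t 13.1 shift [-0.0004 -0.0003 -0.0018] turn [-0.01  0.02  0.  ]
```

>>> arm_command(
  motion=[
    [[0,0,0],[0,0,0],0.35],
    [[0,0,0],[0,0,0],0.35],
    [[0,0,0],[0,0,0],0.35],
    [[0,0,-0.02],[0,0,0],0.35],
    [[0,0,-0.05],[0,0,0],0.35],
    [[0,0,-0.09],[0,0,0],0.3],
    [[0,0,-0.12],[0,0,0],0.3],
    [[0,0,-0.12],[0,0,0],0.3],
    [[0,0,-0.12],[0,0,0],0.3],
  ],
)

```text
time_s: 14.0
ee_pos: [0.5306, -0.1366, 0.2216]
eef_rot: [[0.893, -0.179, 0.414], [-0.162, -0.984, -0.076], [0.421, 0.001, -0.907]]
ft_force: [-0.0, -0.4, -0.1]
gripper_width: 0.0598
gripper_force: 0.0
```

```bash
python3 -c "
from h import *
s=manip.snapshot('wrist');save(s,'w4')
for i in (5,6): print(i,proj(s,rackpt(RP,np.array(PK[i])+[0,0,.052]))[::-1])
for b,a in blobs(s,(15,70,120),(30,255,255),200): print(b.round(1),a)
s=manip.snapshot('top')
for b,a in blobs(s,(15,70,120),(30,255,255),80):
  w=onz(s,b,.052)
  if .3<w[0]<.55 and w[1]>.1: print(w)
go([.42,.37,.22],down(-.178))"
```

```text
5 [202.26837641 243.54738075]
6 [202.10699214 320.07442349]
[154.7 245.6] 929
[203.  165.4] 1012
[202.9 243.9] 1009
[202.5 320.1] 1001
[259.8 319.1] 728
[270.6 177.4] 799
[307.2  50.9] 758
[0.52425607 0.16595289 0.052     ]
[0.42294436 0.26519274 0.052     ]
[0.41831743 0.37030329 0.052     ]
t 14.1 shift [-0.1804 -0.4785 -0.0831] turn [ 0.   -4.94 -0.01]
```

>>> arm_command(
  motion=[
    [[-0.015,-0.045,-0.005],[0,-1,0],0.2],
    [[-0.032,-0.09,-0.012],[0,-2,0],0.1],
    [[-0.05,-0.135,-0.02],[0,-3,0],0],
    [[-0.068,-0.18,-0.03],[0,-4,0],0],
    [[-0.085,-0.225,-0.038],[0,-4.94,0],0],
    [[-0.102,-0.27,-0.047],[0,-4.94,0],0],
    [[-0.12,-0.315,-0.055],[0,-4.94,0],0],
    [[-0.137,-0.36,-0.063],[0,-4.94,0],0],
    [[-0.155,-0.405,-0.071],[0,-4.94,0],0],
    [[-0.172,-0.45,-0.079],[0,-4.94,0],0],
  ],
)

```text
time_s: 15.1
ee_pos: [0.4234, 0.3422, 0.2188]
eef_rot: [[0.984, -0.177, -0.0], [-0.177, -0.984, -0.002], [-0.0, 0.002, -1.0]]
ft_force: [1.2, 0.1, -1.0]
gripper_width: 0.0857
gripper_force: 0.0
```

>>> arm_command(
  motion=[
    [[-0.009,-0.028,0],[0,0,0],0],
    [[-0.009,-0.028,0.01],[0,0,0],0],
    [[-0.009,-0.028,0.02],[0,0,0],0],
    [[-0.009,-0.028,0.02],[0,0,0],0],
    [[-0.009,-0.028,0.02],[0,0,0],0],
  ],
)

```text
time_s: 15.6
ee_pos: [0.421, 0.3681, 0.1997]
eef_rot: [[0.984, -0.179, 0.001], [-0.179, -0.984, -0.002], [0.001, 0.002, -1.0]]
ft_force: [-0.0, -0.5, 0.1]
gripper_width: 0.0855
gripper_force: 0.0
```

```bash
python3 -c "
from h import *
s=manip.snapshot('wrist')
for b,a in blobs(s,(15,70,120),(30,255,255),200):print(b,onz(s,b,.052))
go([.4195,.37,.042],down(-.178))"
```

```text
[ 40.05654281 525.48788368] [0.52692009 0.16559618 0.052     ]
[ 82.43697479 138.84033613] [0.55533691 0.51420746 0.052     ]
[170.67424905 432.05453485] [0.42458993 0.25470454 0.052     ]
[193.63213811 319.95750332] [0.42141992 0.36990248 0.052     ]
[284.64606414 125.94188533] [0.35569547 0.60687251 0.052     ]
t 15.7 shift [-0.0021 -0.0014  0.1583] turn [ 0.01 -0.02 -0.02]
```

>>> arm_command(
  motion=[
    [[-0.001,-0.0015,0.045],[0,0,0],0],
    [[-0.001,-0.0015,0.09],[0,0,0],0],
    [[-0.001,-0.0015,0.13],[0,0,0],0],
    [[-0.001,-0.0015,0.156],[0,0,0],0],
    [[-0.001,-0.0015,0.156],[0,0,0],0],
    [[-0.001,-0.0015,0.156],[0,0,0],0.3],
    [[-0.001,-0.0015,0.156],[0,0,0],1],
    [[-0.001,-0.0015,0.156],[0,0,0],1],
    [[-0.001,-0.0015,0.156],[0,0,0],1],
    [[-0.001,-0.0015,0.156],[0,0,0],1],
  ],
)

```text
time_s: 16.65
ee_pos: [0.4212, 0.3719, 0.0467]
eef_rot: [[0.984, -0.178, 0.004], [-0.178, -0.984, 0.002], [0.004, -0.002, -1.0]]
ft_force: [-0.4, -0.6, 7.7]
gripper_width: 0.0377
gripper_force: 59.8
```

>>> arm_command(
  motion=[
    [[0,0,0],[0,0,0],1],
    [[0,0,0],[0,0,0],1],
    [[0,0,0],[0,0,0],1],
  ],
)

```text
time_s: 16.95
ee_pos: [0.4212, 0.3719, 0.0467]
eef_rot: [[0.984, -0.178, 0.004], [-0.178, -0.984, 0.002], [0.004, -0.002, -1.0]]
ft_force: [-0.6, -0.8, 7.7]
gripper_width: 0.0381
gripper_force: 59.8
```

```bash
python3 -c "
from h import *
z=manip.get_state()['ee_pos'][2]
go(pk(3,.09,z),tilt())"
```

```text
t 16.9 shift [ 0.1484  0.4791 -0.1184] turn [-0.02  4.95 -0.01]
```

>>> arm_command(
  motion=[
    [[0,0,-0.045],[0,0,0],1],
    [[0,0,-0.09],[0,0,0],1],
    [[0,0,-0.13],[0,0,0],1],
    [[0.01,0.03,-0.16],[0,1,0],1],
    [[0.025,0.075,-0.165],[0,2,0],1],
    [[0.04,0.12,-0.165],[0,3,0],1],
    [[0.055,0.165,-0.165],[0,4,0],1],
    [[0.07,0.21,-0.165],[0,4.95,0],1],
    [[0.085,0.255,-0.165],[0,4.95,0],1],
    [[0.1,0.3,-0.165],[0,4.95,0],1],
  ],
)

```text
time_s: 17.95
ee_pos: [0.4647, 0.0571, 0.211]
eef_rot: [[0.892, -0.175, 0.416], [-0.159, -0.984, -0.074], [0.423, -0.001, -0.906]]
ft_force: [1.8, 1.0, -0.1]
gripper_width: 0.0381
gripper_force: 60.6
```

```bash
python3 -c "
from h import *
go(pk(3,.09,.0467),tilt())"
```

```text
t 17.9 shift [0.0246 0.1774 0.0626] turn [-0.01 -0.    0.01]
```

>>> arm_command(
  motion=[
    [[0.005,0.045,0],[0,0,0],1],
    [[0.01,0.09,0],[0,0,0],1],
    [[0.015,0.13,0.01],[0,0,0],1],
    [[0.021,0.168,0.03],[0,0,0],1],
    [[0.021,0.168,0.06],[0,0,0],1],
    [[0.021,0.168,0.06],[0,0,0],1],
    [[0.021,0.168,0.06],[0,0,0],1],
    [[0.021,0.168,0.06],[0,0,0],1],
  ],
)

```text
time_s: 18.75
ee_pos: [0.479, -0.1141, 0.1653]
eef_rot: [[0.893, -0.176, 0.415], [-0.16, -0.984, -0.074], [0.421, -0.0, -0.907]]
ft_force: [-0.1, 0.5, -0.1]
gripper_width: 0.038
gripper_force: 60.6
```

```bash
python3 -c "
from h import *
go(pk(3,.03,.0467),tilt())"
```

```text
t 18.8 shift [0.004  0.0114 0.0627] turn [-0.01  0.02  0.01]
```

>>> arm_command(
  motion=[
    [[0.004,0.0114,0.01],[0,0,0],1],
    [[0.004,0.0114,0.03],[0,0,0],1],
    [[0.004,0.0114,0.06],[0,0,0],1],
    [[0.004,0.0114,0.06],[0,0,0],1],
    [[0.004,0.0114,0.06],[0,0,0],1],
    [[0.004,0.0114,0.06],[0,0,0],1],
  ],
)

```text
time_s: 19.35
ee_pos: [0.506, -0.1311, 0.1134]
eef_rot: [[0.892, -0.177, 0.417], [-0.16, -0.984, -0.075], [0.423, -0.0, -0.906]]
ft_force: [0.3, -0.3, -0.5]
gripper_width: 0.0379
gripper_force: 60.6
```

```bash
python3 -c "
from h import *
go(pk(3,.0,.0467),tilt())"
```

```text
t 19.4 shift [-0.001  -0.0006  0.0332] turn [-0.   -0.01  0.  ]
```

>>> arm_command(
  motion=[
    [[-0.001,-0.0005,0.01],[0,0,0],1],
    [[-0.001,-0.0005,0.018],[0,0,0],1],
    [[-0.001,-0.0005,0.026],[0,0,0],1],
    [[-0.001,-0.0005,0.033],[0,0,0],1],
    [[-0.001,-0.0005,0.033],[0,0,0],1],
    [[-0.001,-0.0005,0.033],[0,0,0],1],
  ],
)

```text
time_s: 19.95
ee_pos: [0.5201, -0.1333, 0.0867]
eef_rot: [[0.896, -0.172, 0.409], [-0.156, -0.985, -0.073], [0.415, 0.001, -0.91]]
ft_force: [0.1, 0.9, -0.1]
gripper_width: 0.0378
gripper_force: 60.6
```

```bash
python3 -c "
from h import *
go(pk(3,.0,.0467),tilt())"
```

```text
t 19.9 shift [-0.0026 -0.0002  0.0029] turn [-0.01  0.09  0.06]
```

>>> arm_command(
  motion=[
    [[-0.002,0,0.003],[0,0,0],1],
    [[-0.002,0,0.004],[0,0,0],1],
    [[-0.002,0,0.004],[0,0,0],1],
    [[-0.002,0,0.004],[0,0,0],0.35],
    [[-0.002,0,0.004],[0,0,0],0.35],
    [[-0.002,0,0.004],[0,0,0],0.35],
    [[-0.002,0,-0.02],[0,0,0],0.35],
    [[-0.002,0,-0.06],[0,0,0],0.35],
    [[-0.002,0,-0.1],[0,0,0],0.6],
    [[-0.002,0,-0.13],[0,0,0],1],
  ],
)

```text
time_s: 20.95
ee_pos: [0.4891, -0.1225, 0.171]
eef_rot: [[0.892, -0.164, 0.422], [-0.146, -0.986, -0.075], [0.429, 0.006, -0.903]]
ft_force: [-0.4, 0.3, 0.6]
gripper_width: 0.0274
gripper_force: 0.0
```

```bash
python3 -c "
from h import *
s=manip.snapshot('wrist');save(s,'w5')
for i in (5,6,3): print(i,proj(s,rackpt(RP,np.array(PK[i])+[0,0,.052]))[::-1])
for b,a in blobs(s,(15,70,120),(30,255,255),200): print(b.round(1),a)
for v in (s,manip.snapshot('top'),manip.snapshot('scene')):
  for b,a in blobs(v,(0,170,150),(6,255,255))+blobs(v,(174,170,150),(180,255,255)):
    o,d=ray(v,b); print('red',b,a,onz(v,b,.075),onz(v,b,.085))
"
```

```text
5 [135.92273857 237.46055651]
6 [137.25082016 329.75660409]
3 [223.58487176 327.88072066]
[105.1 157.7] 242
[107.7 238.2] 261
[124.  318.1] 378
[135.5 143.1] 1608
[136.9 237.8] 1595
[137.8 329.7] 1579
[190.8 152.5] 274
[191.1 219.9] 389
[203.7 293.8] 449
[197.1 349.6] 200
[221.9 157.6] 1222
[222.8 241.8] 1210
[224.1 328. ] 1206
[226.9 198.7] 356
[267.7  12.5] 883
red [194.67857143 251.10714286] 84 [ 0.55339856 -0.22493151  0.075     ] [ 0.56454643 -0.22387171  0.085     ]
```

View pics/w5.png

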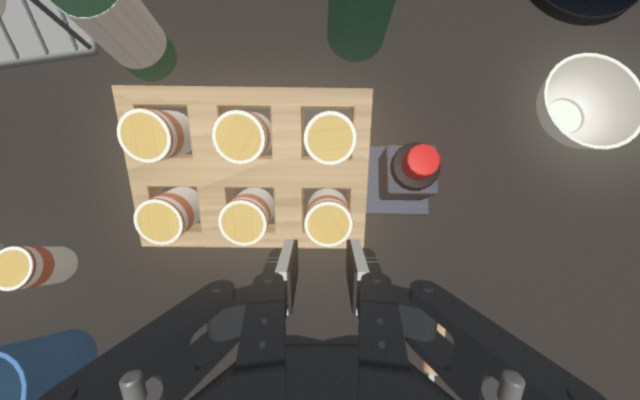

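The wrist view shows all six pockets filled; pod 3's lid is at (224.1, 328), against a seated prediction of (223.6, 327.9). The plunger's red top is at about (158, 424).

```bash
python3 -c "
from h import *
A=[]
for n in ('wrist','top','scene'):
  v=manip.snapshot(n);h=v['img'].astype(int)
  m=((h[:,:,0]>140)&(h[:,:,1]<80)&(h[:,:,2]<80)).astype('uint8')
  k,l,st,c=cv2.connectedComponentsWithStats(m)
  i=1+np.argmax(st[1:,4]);print(n,c[i][::-1],st[i]);A.append((v,c[i]))
f=lambda X:np.concatenate([(proj(v,X)-p)/(3 if i==0 else 1) for i,(v,p) in enumerate(A)])
r=least_squares(f,[.56,-.22,.08]);print(r.x,r.fun)
P=r.x;go([P[0],P[1],.15],down(-.178));print(manip.get_state()['gripper_width'])
"
```

```text
wrist [174.81081081 432.13513514] [418 166  27  13  37]
top [200.88888889 393.11111111] [390 198   8   5   9]
scene [145.43785311  56.9039548 ] [ 42 131  29  33 354]
[ 0.52190542 -0.428079    0.01444704] [ 51.91644921   3.01841686  74.70797419  12.96146691 123.20899884
  62.67206143]
t 21.2 shift [0.0643 0.2969 0.0545] turn [ 0.02 -5.08  0.18]
0.0002524934492831039
```

```bash
python3 -c "
from h import *
A=[]
G=[.56,-.224,.08]
for n in ('wrist','top','scene'):
  v=manip.snapshot(n);h=v['img'].astype(int)
  m=((h[:,:,0]-h[:,:,1:].max(2))>90).astype('uint8')
  u=proj(v,G).astype(int);w=np.zeros_like(m);w[max(u[1]-40,0):u[1]+40,u[0]-40:u[0]+40]=1;m*=w
  k,l,st,c=cv2.connectedComponentsWithStats(m)
  i=1+np.argmax(st[1:,4]);print(n,c[i][::-1],st[i]);A.append((v,c[i]))
f=lambda X:np.concatenate([(proj(v,X)-p)/(3 if i==0 else 1) for i,(v,p) in enumerate(A)])
r=least_squares(f,G);print(r.x,r.fun)
P=r.x;go([P[0],P[1],.15],down(-.178))
"
```

```text
wrist [160.06196841 424.51032807] [409 144  32  33 823]
top [196.61016949 395.33898305] [389 191  13  12 118]
scene [195.63063063 251.36036036] [246 190  12  12 111]
[ 0.5588183  -0.22534666  0.07758556] [-0.49592335  0.56427037  0.07692905 -0.58888526 -0.51928464 -0.29788734]
t 21.4 shift [0.0683 0.0891 0.0552] turn [ 0.03 -5.08  0.16]
```

>>> arm_command(
  motion=[
    [[0.02,0.04,0.01],[0,-1,0],1],
    [[0.04,0.075,0.02],[0,-2,0],1],
    [[0.06,0.089,0.03],[0,-3,0],1],
    [[0.068,0.089,0.055],[0,-4,0],1],
    [[0.068,0.089,0.055],[0,-5.08,0],1],
    [[0.068,0.089,0.055],[0,-5.08,0],1],
    [[0.068,0.089,0.055],[0,-5.08,0],1],
    [[0.068,0.089,0.055],[0,-5.08,0],1],
  ],
)

```text
time_s: 22.2
ee_pos: [0.5581, -0.2244, 0.1506]
eef_rot: [[0.986, -0.164, 0.001], [-0.164, -0.986, -0.005], [0.002, 0.005, -1.0]]
ft_force: [-0.6, -0.2, 0.2]
gripper_width: 0.0001
gripper_force: 0.0
```

```bash
python3 -c "
from h import *
go([.559,-.225,.1],down(-.178))"
```

```text
t 22.2 shift [0.0009 0.0002 0.0506] turn [ 0.05 -0.02  0.15]
```

>>> arm_command(
  motion=[
    [[0.001,0,0.02],[0,0,0],1],
    [[0.001,0,0.04],[0,0,0],1],
    [[0.001,0,0.05],[0,0,0],1],
    [[0.001,0,0.06],[0,0,0],1],
    [[0.001,0,0.065],[0,0,0],1],
    [[0.001,0,0.065],[0,0,0],1],
    [[0.001,0,0.065],[0,0,0],1],
  ],
)

```text
time_s: 22.9
ee_pos: [0.5597, -0.2237, 0.0865]
eef_rot: [[0.987, -0.162, -0.0], [-0.162, -0.987, -0.004], [0.0, 0.004, -1.0]]
ft_force: [-5.3, 3.2, 7.4]
gripper_width: 0.0004
gripper_force: 4.1
```

>>> arm_command(
  motion=[
    [[0,0,0.002],[0,0,0],1],
    [[0,0,0.004],[0,0,0],1],
    [[0,0,0.006],[0,0,0],1],
    [[0,0,0.007],[0,0,0],1],
    [[0,0,0.007],[0,0,0],1],
  ],
)

```text
time_s: 23.4
ee_pos: [0.5601, -0.2241, 0.0845]
eef_rot: [[0.987, -0.163, 0.003], [-0.163, -0.987, -0.001], [0.003, 0.0, -1.0]]
ft_force: [-18.7, 11.5, 55.9]
gripper_width: 0.0002
gripper_force: 28.1
```

The force rose to 56 N while the tool moved only 2 mm, so the plunger is at its stop. Backing off.

>>> arm_command(
  motion=[
    [[0,0,-0.01],[0,0,0],1],
    [[0,0,-0.03],[0,0,0],1],
    [[0,0,-0.07],[0,0,0],1],
    [[0,0,-0.11],[0,0,0],1],
    [[0,0,-0.14],[0,0,0],1],
    [[0,0,-0.14],[0,0,0],1],
    [[0,0,-0.14],[0,0,0],1],
    [[0,0,-0.14],[0,0,0],1],
  ],
)

```text
time_s: 24.2
ee_pos: [0.5599, -0.223, 0.218]
eef_rot: [[0.987, -0.162, -0.001], [-0.162, -0.987, -0.005], [0.0, 0.005, -1.0]]
ft_force: [0.7, 0.2, 0.3]
gripper_width: -0.0
gripper_force: 0.0
```

```bash
python3 -c "
from h import *
w=manip.snapshot('wrist')
G=[.56,-.224,.08];A=[]
for n in ('top','scene'):
  v=manip.snapshot(n);h=v['img'].astype(int)
  m=((h[:,:,0]-h[:,:,1:].max(2))>90).astype('uint8')
  u=proj(v,G).astype(int);z=np.zeros_like(m);z[u[1]-40:u[1]+40,u[0]-40:u[0]+40]=1
  k,l,st,c=cv2.connectedComponentsWithStats(m*z)
  if k>1: print(n,c[1+np.argmax(st[1:,4])][::-1],st[1:,4])
sc=v['img'][110:300,130:500]
a=cv2.resize(sc,(740,380));b=cv2.resize(w['img'],(352,220));
cv2.imwrite('pics/fin.png',np.vstack([a,np.pad(b,((0,0),(0,388),(0,0)))])[:,:,::-1])
print(manip.get_state()['ft_force'])
"
```

```text
scene [195.81415929 251.36283186] [113  32]
[-0.43920611  0.06527901 -0.26593334]
```

View pics/fin.png

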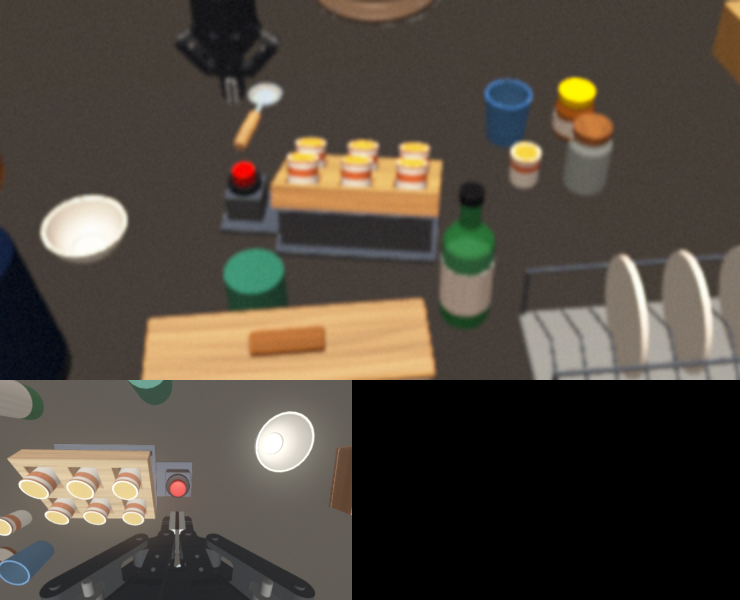

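The final picture shows all six pods seated and the spare upright beside the mug. The plunger is back up: its red top is at row 195.8, against 195.6 before the press. The bystanders are where they started.

```bash
python3 -c "
from bench import manip
print(manip.job_done())"
```

```text
the job is handed in; nothing more can be done
None
```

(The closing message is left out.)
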